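# Gauge the depth of a monitor-arm socket

## Task

Before the monitor arm is fitted, take the depth of its pole socket: gently lower the probe of the depth gauge that sits across the socket until its foot touches the bottom of the bore, then swing the clamp lever fully closed so that the probe is locked there, still touching. Do not press hard on the bottom, and leave the other things on the desk where they are.

Things in the scene. Friction and masses are not known exactly. Their poses are not given: they have to be found in the camera images.
- socket: White socket of a monitor arm, screwed to the desk: a 120 x 120 x 8 mm plate with an upright tube, outer diameter 58 mm (68 mm at its root), bore 44 mm, rim 110 mm above the desk. Origin: centre of its underside, z up. The bottom of the bore lies somewhere between 45 and 85 mm below the rim; how deep is not known and cannot be seen or read.
- gauge: Depth gauge fixed across the socket's rim: steel beam 130 mm long (its x), 34 mm wide, 14 mm thick, with an aluminium collar 36 x 54 mm on it whose top is 44 mm above the origin. Origin: centre of the beam's underside, on the socket's axis at the rim; z up. The clamp lever stands out on its +y side.
- probe: Probe of the gauge: an upright 10 x 12 mm steel rod sliding vertically through the collar on the socket's axis, knob on top, rubber-tipped foot below. Origin: lowest point of the unpressed foot, 5 to 20 mm below the rim at the start; z up. Travel: from 5 to 95 mm below the rim. The foot is sprung: 1 mm per 1.2 N, fully in at 9 mm (11 N); over 15 N on the bottom is too much.
- probe_knob (a point): Centre of the dark steel knob on top of the probe: round, 24 mm in diameter, 25 mm tall, 175.5 mm above the foot's lowest point, free all round. The probe (0.135 kg) stays at any height where it is left: its slide drags with about 4 N up or down, so that after release the foot may keep pressing with up to about 5 N.
- lock (a joint): Angle of the clamp lever about its upright axis, in rad: 0 open, 1.57 fully closed (a stop). It grows counter-clockwise seen from above and starts 0 to 0.25. Closing it presses a pad on the probe: firm from about 1.3 rad. It needs about 2 to 4 N at its post and stays where it is left.
- lock_post (a point): Grip point of the black upright post (14 mm in diameter) at the end of the clamp lever, 75 mm from the lever's axis and 190 mm above the desk. The post ends 13 mm above this point; the lever arm's top is 25 mm below it. At joint 0 the lever points 45 degrees left of the gauge's +x, at 1.57 rad 135 degrees left.
- lock_pivot (a point): The clamp lever's upright axis at the top of the collar, 24 mm from the probe's axis on the gauge's +y side, 154 mm above the desk.
- mouse: White computer mouse, 105 x 62 mm, 33 mm high, loose. Origin: centre of its underside. Leave it alone.
- speaker: Black round loudspeaker, 78 mm in diameter, 108 mm tall with a small carrying loop, loose. Origin: centre of its underside. Leave it alone.
- tray: Empty grey screw tray 100 x 70 x 24 mm, loose. Origin: centre of its underside. Leave it alone.
Things that resemble listed ones, but are neither listed nor needed, are in the scene too. Of the things that look like the socket, the smallest one is meant.

How it is judged:
By the outcome, as a careful person would: the job done as asked, in the order asked, and still so for the second after the job is handed in, with the robot touching nothing.
It also fails if it takes over 64 s, if anything falls off the work surface, if the arm or the gripper's body presses on something with over 40 N, if the wrist force passes 120 N, or if a joint passes its speed limit or range.

## Robot

A 6-joint arm with a two-finger parallel gripper is mounted at the origin on the work surface. World frame = base frame: x ahead of the robot, y to its left, z up, the work surface at z = 0. Lengths are in m, angles in degrees, forces in N, time in s.
With the tool pointing down it reaches from about 0.325 to 0.875 m from the base axis. Payload 4.4 kg.
Tool frame: the origin (TCP) lies midway between the tips of the shut fingers; the grasp point (between the pads) lies 19 mm behind it; z points along the fingers, y is the direction in which the jaws open and shut (so a half turn about z gives the same grasp; the last joint's range is limited). The gripper opens to 85 mm and grips with 20 to 120 N. Pads are 22 mm wide; open, the fingers measure 114 mm over their backs; the gripper's body (76 mm by 85 mm) begins 54 mm behind the grasp point. The pads swing forward as they close: fully open they stand 13 mm farther back than shut.
Start: joints at [63.684, 11.837, 88.321, -0, 79.842, -8.623], TCP at [0.175, 0.548, 0.231] pointing down, gripper open.
Joint ranges: [-156.59, 156.59], [-49.26, 127.26], [12.9, 141.05], [-63.56, 243.56], [4.71, 150.69], [-161.64, 161.64]. Speed limits (degrees/s): [159.86, 159.86, 180, 180, 180, 180].

## Interface

Orientations are given as [roll, pitch, yaw] about the fixed x, y, z axes, in that order (R = Rz(yaw) Ry(pitch) Rx(roll)).
In Python, from station import env gives the robot as it stands.
- The arm moves only by the shell command python3 -m creep 'ROWS' [FORCE]. ROWS is JSON, one flat list of numbers, 7 for each row, row after row: the turn, a rotation vector about the tool's x, y, z in degrees, then the shift along the tool's x, y, z in cm, then the gripper's target within -1 to 1 (shut at 1, half-way at 0, fully open at -1). A call has 1 to 10 rows; each row shifts and turns the commanded pose from where the row before left it, along the tool's axes as they then stand; what a row does not reach is not made up. A row lasts 1/8 s, in which the tool goes at most 62.5 mm and 10.7 degrees, less where a joint would pass 70% of its speed; a pose out of reach is approached as far as the arm can. A call with a gripper value outside its range is refused whole. The fingers move at their own pace and stop on an object; FORCE is the grip in N (left out, the last holds). Time passes only in rows, so rows that do not move let the fingers close. It gives the time, the measured TCP pose, the force and the opening at its end, in the units of the state.
- env.get_state(): the state, without advancing time (a new reading comes with each control period).
- env.capture(name): name is "scene" or "top" or "wrist"; returns (picture, depth): 400x640x3 uint8, red, green, blue; 400x640 float32, m along the optical axis (not along the pixel's ray), 0 where there is no reading.
- env.camera_info(name): a dict with "mtx" (3x3 intrinsics, pixels), "rvec" (rotation vector, rad) and "tvec" (3), from world to camera coordinates, as OpenCV has them. Camera axes: x right, y down, z forward; pixel columns grow to the right and rows downward; lengths in m; the calibration is good to about 2 mm. A picture is of the moment at which its call begins: read the wrist's pose just before it. camera_info takes no time and is no camera call; for the wrist camera it gives the pose at the moment of the call.
- env.job_done(): hands the job in, once; it reports no verdict.
The state is a dict: "t": time; "q": joint angles; "joint_vel": joint speeds; "tau": joint torques, N m; "position": TCP position; "eef_rot": TCP orientation; "ft_force": force on the tool from outside, world axes, zero at the start; "torque": the same for the moment, N m; "gripper_width": finger opening in m.
Only numpy, scipy, OpenCV 4.12 (cv2) and the standard library are available. Lean on these libraries where they do the work, as an engineer would, in place of code of your own. Each camera call takes 0.05 s, during which the arm holds its last target.

## Working session

There is one attempt and no reset: what is moved stays moved. The work goes in short steps, Python scripts to look and compute and a shell command to move; the robot and the scene stay as the last step left them, time stands still between calls to the robot, and variables do not carry over. Pictures are saved under pics/ and viewed, and the job is handed in when it is done.

```bash
ls; mkdir -p pics; cat > h.py <<'E'
import numpy as np, cv2
from station import env
def cam(n):
    c=env.camera_info(n); K=np.array(c['mtx'],float); R,_=cv2.Rodrigues(np.array(c['rvec'],float)); t=np.array(c['tvec'],float).ravel()
    return K,R,t
def unproj(n,u,v,d,c=None):
    K,R,t=c or cam(n); p=np.linalg.inv(K)@np.array([u,v,1.])*d
    return R.T@(p-t)
def plane(n,u,v,z,c=None):
    K,R,t=c or cam(n); r=R.T@np.linalg.inv(K)@np.array([u,v,1.]); o=-R.T@t
    return o+r*(z-o[2])/r[2]
def ray(c,u,v):
    K,R,t=c; r=R.T@np.linalg.inv(K)@np.array([u,v,1.]); return -R.T@t, r/np.linalg.norm(r)
def tri(rays):
    A=np.zeros((3,3));b=np.zeros(3)
    for o,d in rays:
        P=np.eye(3)-np.outer(d,d);A+=P;b+=P@o
    x=np.linalg.solve(A,b); return x,[np.linalg.norm((np.eye(3)-np.outer(d,d))@(x-o)) for o,d in rays]
def proj(c,X):
    K,R,t=c; p=K@(R@np.array(X)+t); return p[:2]/p[2]
def world(n,d,c=None):
    K,R,t=c or cam(n); h,w=d.shape; u,v=np.meshgrid(np.arange(w),np.arange(h))
    p=np.stack([u,v,np.ones_like(u)],-1)@np.linalg.inv(K).T*d[...,None]
    return (p-t)@R
E
python3 - <<'E'
from h import *
for n in ("scene","top","wrist"):
    c=cam(n); p,d=env.capture(n); cv2.imwrite(f"pics/{n}0.png",p[...,::-1]); np.savez(f"{n}0.npz",p=p,d=d,K=c[0],R=c[1],t=c[2]); print(n,-c[1].T@c[2],c[0][0,0])
s=env.get_state(); print(s)
E
```

```text
pics
scene [1.15499615 0.16421639 0.99236347] 425.1791521346665
top [0.41694609 0.00530035 1.22166108] 456.14798488784766
wrist [0.09781677 0.57283686 0.3724212 ] 298.13766227897423
{'t': 0.15, 'q': array([ 6.36838189e+01,  1.18741857e+01,  8.83877563e+01, -1.32182303e-03,
        7.98407171e+01, -8.62391138e+00]), 'joint_vel': array([-0.00630753, -0.18290655, -0.16852674, -0.05124607, -0.00197933,
       -0.00203943]), 'tau': array([ 3.63102763e-04, -3.83514655e+01, -2.92037505e+01, -3.31808121e-05,
        6.55166004e-03,  3.14331976e-05]), 'position': array([0.17450422, 0.54725541, 0.23036652]), 'eef_rot': array([-1.79898307e+02, -1.41075316e-02,  1.62307952e+02]), 'ft_force': array([ 0.30356862, -0.4468145 ,  0.96296352]), 'torque': array([-0.02389214, -0.03473617,  0.01305048]), 'gripper_width': 0.08510696765246253}
```

View pics/scene0.png

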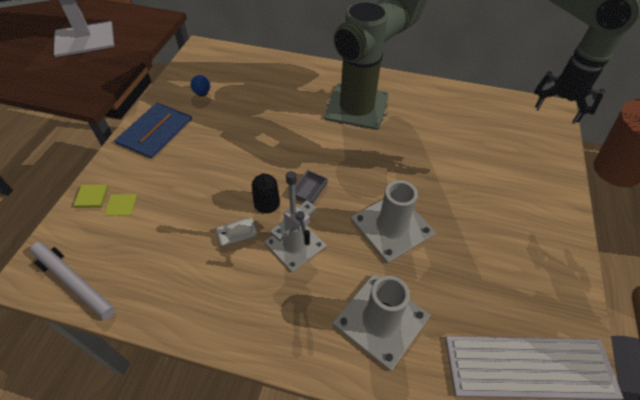

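View pics/top0.png

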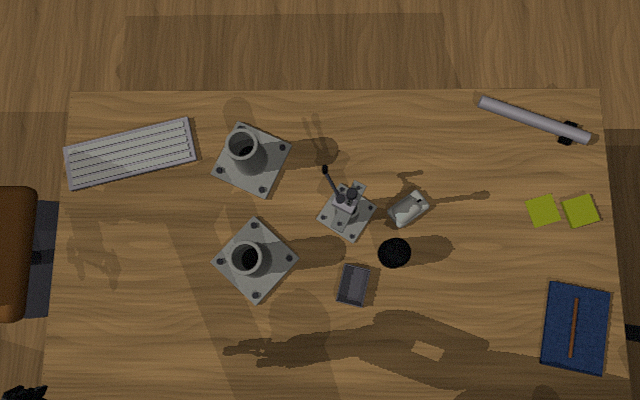

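View pics/wrist0.png

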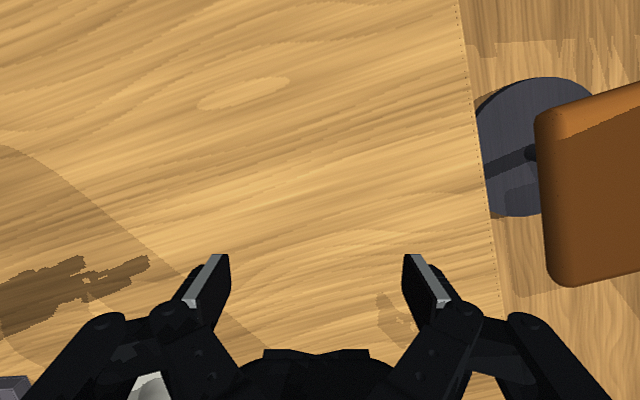

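The gauge stands on the smallest socket: at about (347,200) in top and (293,225) in scene. I'll zoom in on both.

```bash
python3 - <<'E'
from h import *
a=np.load("top0.npz");b=np.load("scene0.npz")
A=cv2.resize(a['p'][150:250,300:440,::-1],None,fx=5,fy=5,interpolation=cv2.INTER_CUBIC)
B=cv2.resize(b['p'][165:275,230:370,::-1],None,fx=5,fy=5,interpolation=cv2.INTER_CUBIC)
cv2.imwrite("pics/zt.png",A);cv2.imwrite("pics/zs.png",B)
ca=(a['K'],a['R'],a['t']);cb=(b['K'],b['R'],b['t'])
W=world('top',a['d'],ca)
for u,v in [(325,169),(353,190),(352,197),(346,203),(340,197),(347,212),(330,180),(394,252),(352,285),(408,209)]: print(u,v,W[v,u].round(3))
W=world('scene',b['d'],cb)
for u,v in [(292,178),(307,237),(294,200),(300,217)]: print('s',u,v,W[v,u].round(3))
E
```

```text
325 169 [0.665 0.013 0.207]
353 190 [ 0.6   -0.046  0.292]
352 197 [ 0.585 -0.044  0.292]
346 203 [ 0.591 -0.036  0.179]
340 197 [ 0.607 -0.022  0.167]
347 212 [ 0.575 -0.04   0.147]
330 180 [0.648 0.001 0.166]
394 252 [ 0.483 -0.155  0.106]
352 285 [ 0.403 -0.057  0.006]
408 209 [ 0.6   -0.205  0.03 ]
s 292 178 [ 0.602 -0.036  0.291]
s 307 237 [0.678 0.019 0.192]
s 294 200 [ 0.595 -0.037  0.202]
s 300 217 [ 0.617 -0.016  0.171]
```

View pics/zt.png

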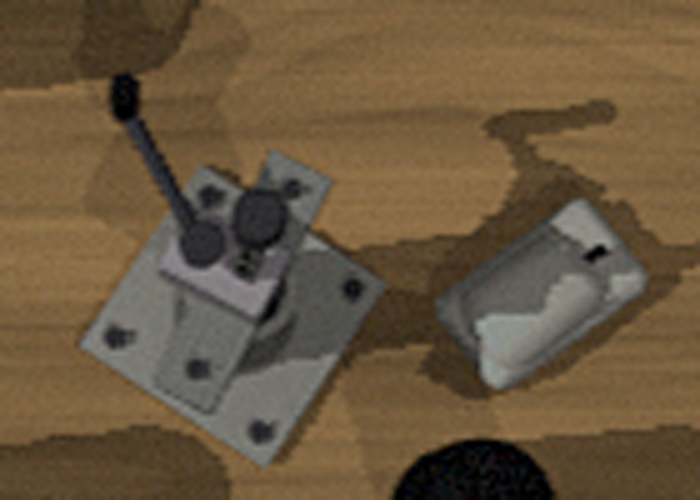

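View pics/zs.png

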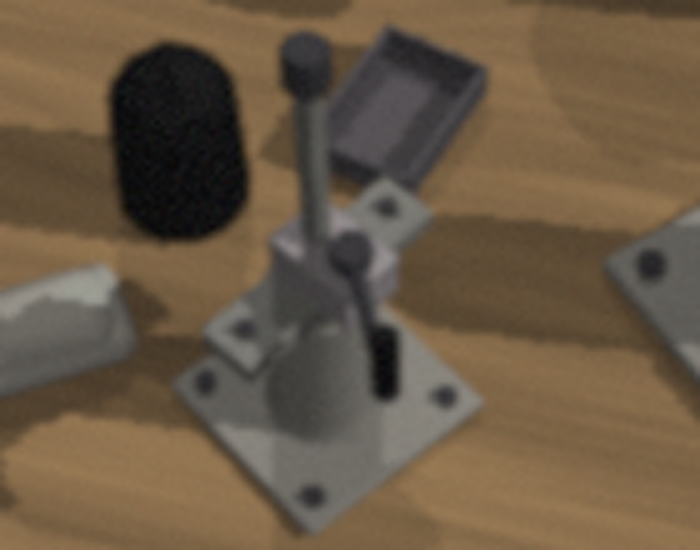

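```bash
python3 - <<'E'
from h import *
a=np.load("top0.npz");b=np.load("scene0.npz")
ca=(a['K'],a['R'],a['t']);cb=(b['K'],b['R'],b['t'])
rays=[];rp=[]
for nm,f,c,kn,po in (("top",a,ca,(352,194),(325,169)),("scene",b,cb,(291,178),(307,237))):
    W=world(nm,f['d'],c)
    u,v=np.meshgrid(range(640),range(400))
    for lab,pt,zl,zh,L in (("knob",kn,.262,.31,rays),("post",po,.175,.215,rp)):
        near=(np.hypot(u-pt[0],v-pt[1])<22)
        m=near&(W[...,2]>zl)&(W[...,2]<zh)
        P=W[m]; 
        print(nm,lab,m.sum(),"pix",u[m].mean().round(1),v[m].mean().round(1),"med",np.median(P,0).round(4),P.min(0).round(3),P.max(0).round(3))
        if lab=="post":
            m&=f['p'].max(-1)<45; print('dark',m.sum(),u[m].mean(),v[m].mean(),u[m].min(),u[m].max(),v[m].min(),v[m].max(),np.median(W[m],0))
        L.append(ray(c,u[m].mean(),v[m].mean()))
print(tri(rays),tri(rp))
# rigid directions from top: beam end screws etc.
for u_,v_,z in [(358,187.5,.124),(339.5,224,.124)]: print(plane('top',u_,v_,z,ca))
print('pivot',plane('top',340.3,198.5,.175,ca))
E
```

```text
top knob 114 pix 351.0 193.6 med [ 0.5916 -0.0419  0.2923] [ 0.582 -0.053  0.272] [ 0.604 -0.032  0.297]
top post 39 pix 324.1 168.4 med [0.6678 0.0149 0.2019] [0.664 0.01  0.176] [0.676 0.02  0.208]
dark 36 324.22222222222223 168.5 322 326 165 172 [0.66739715 0.01491042 0.20170333]
scene knob 132 pix 290.2 177.8 med [ 0.601  -0.0402  0.2898] [ 0.585 -0.054  0.262] [ 0.608 -0.031  0.295]
scene post 66 pix 306.2 235.1 med [0.6758 0.0163 0.1977] [0.667 0.008 0.176] [0.68  0.022 0.206]
dark 45 306.1777777777778 235.44444444444446 304 308 231 241 [0.67710198 0.01635619 0.19798815]
(array([ 0.59438182, -0.0426839 ,  0.27976555]), [np.float64(0.0001277128712414193), np.float64(0.00012771287124141282)]) (array([0.6712819 , 0.0146111 , 0.18685261]), [np.float64(6.439659429462066e-05), np.float64(6.439659429452888e-05)])
[ 0.63893925 -0.06772573  0.124     ]
[ 0.54889847 -0.02226206  0.124     ]
pivot [ 0.60247903 -0.0229883   0.175     ]
```

Triangulation puts the knob at (0.594, -0.043, 0.280) and the post at (0.671, 0.015, 0.187). The lever length comes out at 75 mm and the gauge yaw at -27°, both consistent with the text. I'll go up and across with the fingers shut.

```bash
python3 -m creep '[0,0,0,0,0,-4.3,1, 0,0,0,0,0,-4.3,1, 0,0,0,0,0,-4.4,1, 0,0,0,-4.8,-3.6,0,1, 0,0,0,-4.8,-3.6,0,1, 0,0,0,-4.8,-3.6,0,1, 0,0,0,-4.8,-3.6,0,1, 0,0,0,-4.8,-3.6,0,1, 0,0,0,-4.8,-3.6,0,1, 0,0,0,-4.8,-3.6,0,1]' 30
python3 -m creep '[0,0,0,-4.8,-3.6,0,1, 0,0,0,-4.8,-3.6,0,1, 0,0,0,-4.8,-3.6,0,1, 0,0,10,0,0,0,1, 0,0,10,0,0,0,1, 0,0,10,0,0,0,1, 0,0,10,0,0,0,1, 0,0,10,0,0,0,1, 0,0,10,0,0,0,1, 0,0,0,0,0,0,1]'
python3 - <<'E'
from h import *
c=cam("wrist"); p,d=env.capture("wrist"); cv2.imwrite("pics/w1.png",p[...,::-1]); np.savez("w1.npz",p=p,d=d,K=c[0],R=c[1],t=c[2])
s=env.get_state(); print(s['t'],s['position'],s['eef_rot'],s['q'])
print(proj(c,[.5944,-.0427,.2925]),proj(c,[.6713,.0146,.203]))
E
```

```text
t: 1.4
position: [0.4189, 0.2039, 0.3611]
eef_rot: [180.0, 0.0, 162.3]
ft_force: [0.1, 0.2, 0.4]
gripper_width: -0.0001
t: 2.65
position: [0.5224, 0.059, 0.3608]
eef_rot: [-180.0, -0.0, 102.4]
ft_force: [-0.0, -0.0, -0.6]
gripper_width: -0.0002
2.7 [0.522481   0.05896938 0.36093441] [-1.79962621e+02 -1.07491654e-02  1.02476429e+02] [-2.99657937e+00  1.77985105e+00  8.43932995e+01  3.88411974e-04
  9.38657411e+01 -1.54729854e+01]
[370.95563963 334.62995945] [436.99245174 246.3405671 ]
```

View pics/w1.png

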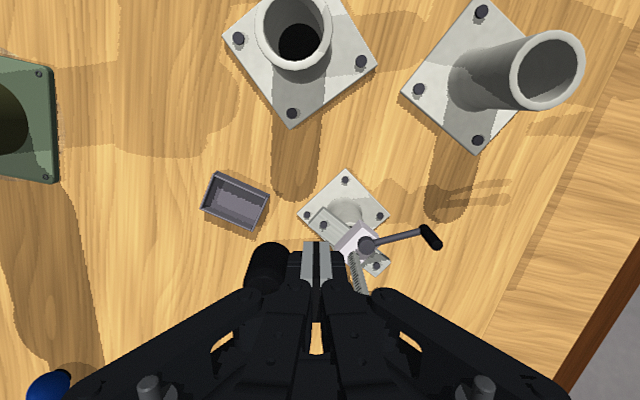

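The wrist view agrees with the estimates: the post is at about (437,245), as predicted. Next I move over the knob and turn to the lever's heading.

```bash
python3 -m creep '[0,0,0,-5.75,2.4,0,1, 0,0,0,-5.75,2.4,0,1, 0,0,10,0,0,0,1, 0,0,10,0,0,0,1, 0,0,10,0,0,0,1, 0,0,10,0,0,0,1, 0,0,10,0,0,0,1, 0,0,10,0,0,0,1, 0,0,10,0,0,0,1, 0,0,4,0,0,0,1]'
python3 -m creep '[0,0,0,0,0,2.5,1, 0,0,0,0,0,2.5,1, 0,0,0,0,0,0,1]'
python3 - <<'E'
from h import *
for n in ("scene","top"):
    c=cam(n); p,d=env.capture(n); np.savez(n+"2.npz",p=p,d=d,K=c[0],R=c[1],t=c[2])
    s=env.get_state(); u,v=proj(c,s['position']).astype(int); print(n,u,v)
    cv2.imwrite(f"pics/{n}2.png",cv2.resize(p[v-50:v+70,u-70:u+70,::-1],None,fx=5,fy=5))
print(s['t'],s['position'],s['eef_rot'],s['q'],s['ft_force'])
E
```

```text
t: 3.95
position: [0.594, -0.0432, 0.361]
eef_rot: [-180.0, 0.0, 28.3]
ft_force: [0.6, -0.4, 0.2]
gripper_width: 0.0004
t: 4.32
position: [0.5925, -0.0428, 0.3084]
eef_rot: [-179.8, 0.3, 28.4]
ft_force: [0.4, -0.1, -0.1]
gripper_width: -0.0002
scene 289 168
top 352 190
4.425 [ 0.59423333 -0.04320191  0.31171578] [ 1.79990761e+02 -7.89409916e-03  2.83787557e+01] [-1.24759116e+01  1.15585713e+01  7.92058591e+01 -1.82439488e-03
  8.92235551e+01  4.91453579e+01] [ 0.11916891 -0.62026439 -0.0147142 ]
```

View pics/scene2.png

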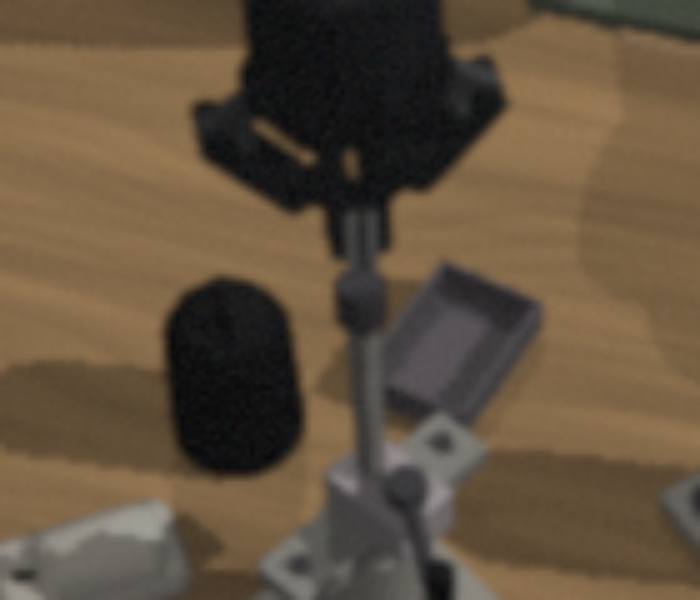

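The shut fingertips are centred over the knob. I'll lower now.

```bash
python3 -m creep '[0,0,0,0,0,0.6,1, 0,0,0,0,0,0.6,1, 0,0,0,0,0,0,1, 0,0,0,0,0,0,1]'
python3 -m creep '[0,0,0,0,0,0.2,1, 0,0,0,0,0,0.2,1, 0,0,0,0,0,0.2,1, 0,0,0,0,0,0,1, 0,0,0,0,0,0,1]'
python3 -m creep '[0,0,0,0,0,0.2,1, 0,0,0,0,0,0.2,1, 0,0,0,0,0,0.2,1, 0,0,0,0,0,0,1, 0,0,0,0,0,0,1]'

```

```text
t: 4.92
position: [0.5941, -0.0432, 0.2994]
eef_rot: [180.0, -0.0, 28.3]
ft_force: [1.1, 0.1, 0.6]
gripper_width: -0.0001
t: 5.55
position: [0.5941, -0.0432, 0.2933]
eef_rot: [180.0, 0.0, 28.3]
ft_force: [-0.2, 0.4, 0.2]
gripper_width: -0.0
t: 6.18
position: [0.5943, -0.0432, 0.2873]
eef_rot: [180.0, -0.0, 28.3]
ft_force: [0.7, -0.5, 1.5]
gripper_width: 0.0004
```

```bash
python3 -m creep '[0,0,0,0,0,0.3,1, 0,0,0,0,0,0.3,1, 0,0,0,0,0,0.3,1, 0,0,0,0,0,0.3,1, 0,0,0,0,0,0,1, 0,0,0,0,0,0,1]'
python3 - <<'E'
from h import *
for i in range(3): 
    c=cam("wrist"); p,d=env.capture("wrist"); print(env.get_state()['ft_force'].round(2))
cv2.imwrite("pics/w3.png",p[...,::-1])
E
python3 -m creep '[0,0,0,0,0,0.3,1, 0,0,0,0,0,0.3,1, 0,0,0,0,0,0.3,1, 0,0,0,0,0,0.3,1]'
python3 -m creep '[0,0,0,0,0,0.2,1, 0,0,0,0,0,0,1]'
```

```text
t: 6.92
position: [0.5936, -0.0431, 0.2747]
eef_rot: [-179.9, 0.1, 28.3]
ft_force: [0.4, 0.7, 0.3]
gripper_width: 0.0
[ 0.51 -0.21  0.05]
[ 0.95 -0.21  0.2 ]
[-0.16 -0.95 -0.4 ]
t: 7.58
position: [0.5939, -0.0431, 0.2631]
eef_rot: [-180.0, 0.0, 28.3]
ft_force: [-2.5, 0.6, 3.4]
gripper_width: 0.0001
t: 7.82
position: [0.5942, -0.0432, 0.2608]
eef_rot: [180.0, -0.0, 28.3]
ft_force: [0.6, -0.5, 0.5]
gripper_width: -0.0001
```

View pics/w3.png

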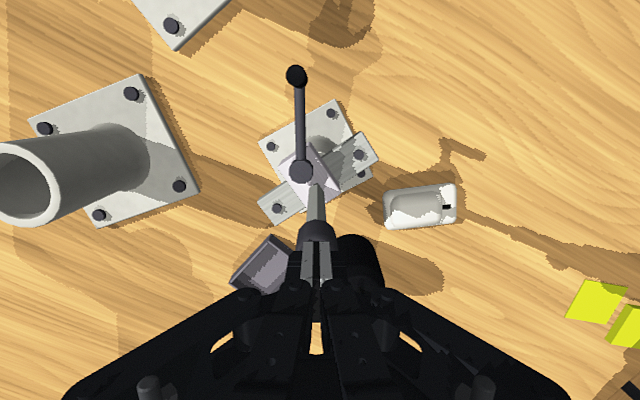

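The knob is moving with the fingertips. At rest the drag hides the force, so I'll read it while creeping.

```bash
for i in 1 ; do python3 -m creep '[0,0,0,0,0,0.1,1, 0,0,0,0,0,0.1,1, 0,0,0,0,0,0.1,1]'; python3 -m creep '[0,0,0,0,0,0.1,1, 0,0,0,0,0,0.1,1, 0,0,0,0,0,0.1,1]'; python3 -m creep '[0,0,0,0,0,0.1,1, 0,0,0,0,0,0.1,1, 0,0,0,0,0,0.1,1]'; done | grep -E "pos|force"
```

```text
position: [0.5943, -0.0432, 0.2586]
ft_force: [-0.6, 0.7, 2.9]
position: [0.5943, -0.0432, 0.2554]
ft_force: [-0.1, 0.1, 2.4]
position: [0.5943, -0.0432, 0.2523]
ft_force: [0.6, 0.7, 2.9]
```

```bash
(python3 -m creep '[0,0,0,0,0,0.1,1, 0,0,0,0,0,0.1,1, 0,0,0,0,0,0.1,1]'; python3 -m creep '[0,0,0,0,0,0.1,1, 0,0,0,0,0,0.1,1]') | grep -E "pos|force"
```

```text
position: [0.5942, -0.0432, 0.2493]
ft_force: [2.3, 0.9, 2.9]
position: [0.5943, -0.0432, 0.2473]
ft_force: [1.7, 0.1, 3.1]
```

```bash
(python3 -m creep '[0,0,0,0,0,0.1,1, 0,0,0,0,0,0.1,1, 0,0,0,0,0,0.1,1]') | grep -E "pos|force"
```

```text
position: [0.5941, -0.0432, 0.2443]
ft_force: [2.1, -0.4, 3.0]
```

```bash
(python3 -m creep '[0,0,0,0,0,0.1,1, 0,0,0,0,0,0.1,1, 0,0,0,0,0,0.1,1]';python3 -m creep '[0,0,0,0,0,0.1,1, 0,0,0,0,0,0.1,1]') | grep -E "pos|force"
```

```text
position: [0.5941, -0.0432, 0.2412]
ft_force: [2.6, 0.6, 3.2]
position: [0.5941, -0.0432, 0.2392]
ft_force: [2.2, -0.3, 3.3]
```

```bash
(python3 -m creep '[0,0,0,0,0,0.1,1, 0,0,0,0,0,0.1,1, 0,0,0,0,0,0.1,1]';python3 -m creep '[0,0,0,0,0,0.1,1, 0,0,0,0,0,0.1,1]') | grep -E "pos|force"
```

```text
position: [0.5941, -0.0432, 0.2362]
ft_force: [2.0, -0.9, 3.2]
position: [0.5941, -0.0432, 0.2342]
ft_force: [2.2, -0.1, 3.3]
```

```bash
(python3 -m creep '[0,0,0,0,0,0.1,1, 0,0,0,0,0,0.1,1, 0,0,0,0,0,0.1,1]';python3 -m creep '[0,0,0,0,0,0.1,1, 0,0,0,0,0,0.1,1]') | grep -E "pos|force"
```

```text
position: [0.5941, -0.0432, 0.2313]
ft_force: [1.7, -0.7, 2.0]
position: [0.5941, -0.0432, 0.2292]
ft_force: [2.5, -0.1, 2.3]
```

```bash
(python3 -m creep '[0,0,0,0,0,0.1,1, 0,0,0,0,0,0.1,1, 0,0,0,0,0,0.1,1]';python3 -m creep '[0,0,0,0,0,0.1,1, 0,0,0,0,0,0.1,1]') | grep -E "pos|force"
```

```text
position: [0.594, -0.0432, 0.2262]
ft_force: [1.8, -1.1, 2.3]
position: [0.5941, -0.0432, 0.2245]
ft_force: [1.3, -0.4, 4.4]
```

```bash
(python3 -m creep '[0,0,0,0,0,0.1,1]';python3 -m creep '[0,0,0,0,0,0.1,1]') | grep -E "pos|force"
```

```text
position: [0.5941, -0.0432, 0.2236]
ft_force: [0.8, 0.6, 5.6]
position: [0.5941, -0.0432, 0.2228]
ft_force: [-0.2, 0.2, 5.8]
```

The force rose from about 2.7 to 5.8 N over about 2.5 mm, which is the foot's spring rate. So the foot is on the bottom with about 3 N, at a depth of about 72 mm. I'll settle, then lift off.

```bash
python3 -m creep '[0,0,0,0,0,0,1, 0,0,0,0,0,0,1]' | grep -E "pos|force"
python3 -m creep '[0,0,0,0,0,-1,1, 0,0,0,0,0,-2,1, 0,0,0,0,0,-2,1, 0,0,0,0,0,0,1, 0,0,0,0,0,0,1]' 
python3 - <<'E'
from h import *
for n in ("scene","top"):
    c=cam(n); p,d=env.capture(n); np.savez(n+"4.npz",p=p,d=d,K=c[0],R=c[1],t=c[2])
    u,v=proj(c,[.594,-.043,.21]).astype(int); W=world(n,d,c); print(n,u,v)
    cv2.imwrite(f"pics/{n}4.png",cv2.resize(p[v-50:v+60,u-70:u+70,::-1],None,fx=5,fy=5,interpolation=2))
    a=np.load(n+"0.npz")
    m=(np.hypot(W[...,0]-.594,W[...,1]+.043)<.02)&(W[...,2]>.18)&(W[...,2]<.24); print(m.sum(),np.median(W[m],0) if m.any() else 0, W[m][:,2].max() if m.any() else 0)
E
```

```text
position: [0.5941, -0.0432, 0.2227]
ft_force: [0.8, -0.1, 5.0]
t: 13.58
position: [0.5932, -0.043, 0.271]
eef_rot: [-179.9, 0.1, 28.3]
ft_force: [-0.4, 0.3, 0.3]
gripper_width: -0.0001
scene 291 197
133 [ 0.60069651 -0.04026621  0.21900393] 0.22552850552023457
top 349 199
32 [ 0.58516087 -0.04093802  0.22038239] 0.22519882575279226
```

View pics/scene4.png

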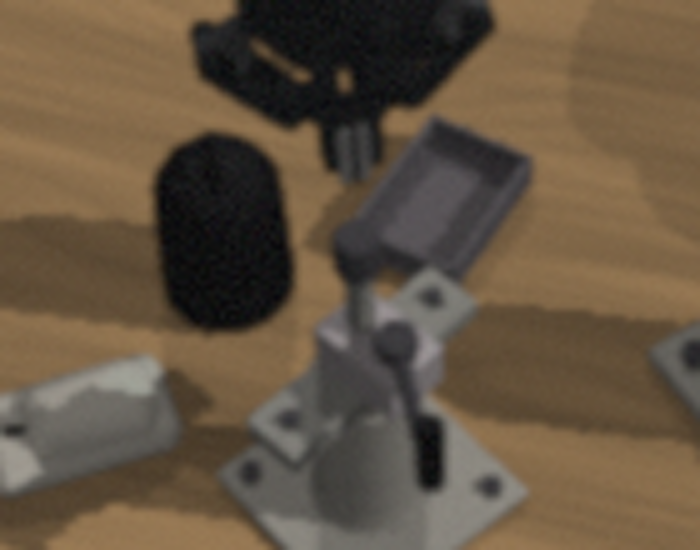

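The knob stayed down, with its top at 0.223–0.225. Now over to the post with partly opened jaws.

```bash
python3 -m creep '[0,0,0,4.77,-0.71,0,0.35, 0,0,0,4.77,-0.71,0,0.35, 0,0,0,0,0,1.5,0.35, 0,0,0,0,0,1.5,0.35, 0,0,0,0,0,0,0.35, 0,0,0,0,0,0,0.35]' 
python3 - <<'E'
from h import *
c=cam("wrist"); p,d=env.capture("wrist"); cv2.imwrite("pics/w5.png",p[...,::-1]); s=env.get_state()
W=world("wrist",d,c); dark=(p.max(-1)<60)
m=(np.hypot(W[...,0]-.671,W[...,1]-.0146)<.02)&(W[...,2]>.175)&(W[...,2]<.207)
u,v=np.meshgrid(range(640),range(400)); print(m.sum(), u[m].mean() if m.any() else 0, v[m].mean() if m.any() else 0, np.median(W[m],0) if m.any() else 0)
print(proj(c,[.6713,.0146,.203]),s['position'],s['gripper_width'])
for n in("scene","top"):
    c=cam(n); p,d=env.capture(n); u,v=proj(c,[.671,.015,.21]).astype(int)
    cv2.imwrite(f"pics/{n}5.png",cv2.resize(p[v-50:v+50,u-70:u+70,::-1],None,fx=5,fy=5,interpolation=2))
E
```

```text
t: 14.42
position: [0.6708, 0.0138, 0.2424]
eef_rot: [-180.0, 0.0, 28.2]
ft_force: [-1.1, -0.4, 0.4]
gripper_width: 0.0276
550 314.98727272727274 218.56181818181818 [0.67395046 0.01701693 0.20124436]
[316.53287211 226.0713811 ] [0.67120481 0.01386107 0.24311841] 0.02760797696653799
```

View pics/w5.png

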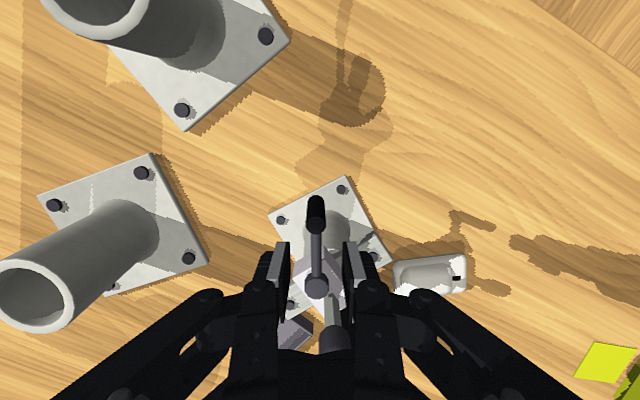

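View pics/scene5.png

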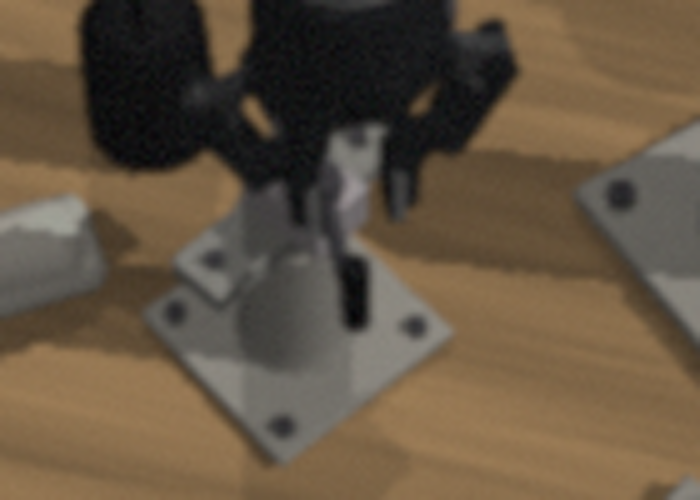

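The post at (316,215) is centred between the pads at (283,260) and (350,260). I'll descend around it.

```bash
python3 -m creep '[0,0,0,0.1,0,1.5,0.35, 0,0,0,0,0,1.5,0.35, 0,0,0,0,0,1.2,0.35, 0,0,0,0,0,1.2,0.35, 0,0,0,0,0,0.8,0.35, 0,0,0,0,0,0,0.35, 0,0,0,0,0,0,0.35]' 
python3 - <<'E'
from h import *
c=cam("wrist"); p,d=env.capture("wrist"); cv2.imwrite("pics/w6.png",p[100:400,160:480,::-1])
E
```

```text
t: 15.45
position: [0.6726, 0.015, 0.1808]
eef_rot: [180.0, -0.1, 28.3]
ft_force: [-0.2, 0.2, -0.3]
gripper_width: 0.0279
```

View pics/w6.png

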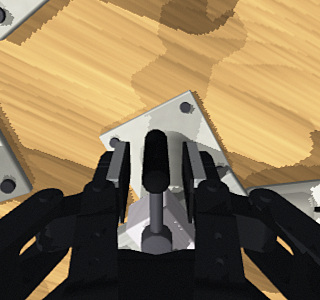

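The post stands free between the pads. Now I swing the lever along its arc, 5° per row.

```bash
python3 -m creep '[0,0,0,0,0,0.3,0.35, 0,0,-5,-0.03,-0.655,0,0.35, 0,0,-5,-0.03,-0.655,0,0.35, 0,0,-5,-0.03,-0.655,0,0.35, 0,0,-5,-0.03,-0.655,0,0.35, 0,0,0,0,0,0,0.35]' 
python3 - <<'E'
from h import *
c=cam("wrist"); p,d=env.capture("wrist"); cv2.imwrite("pics/w7.png",p[100:400,160:480,::-1])
s=env.get_state();P=np.array([.605,-.0216]);r=s['position'][:2]-P;print(np.hypot(*r),np.degrees(np.arctan2(r[1],r[0])),s['eef_rot'][2])
E
```

```text
t: 16.25
position: [0.6559, 0.0356, 0.1775]
eef_rot: [180.0, -0.0, 48.3]
ft_force: [-0.3, 0.2, 0.3]
gripper_width: 0.0283
0.07661657320091014 48.26752309025986 48.227699658716844
```

View pics/w7.png

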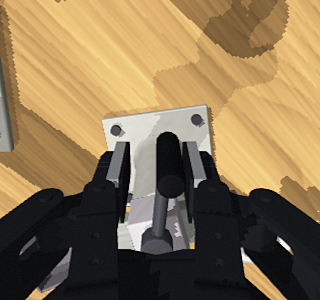

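```bash
python3 -m creep '[0,0,-5,-0.03,-0.65,0,0.35, 0,0,-5,-0.03,-0.65,0,0.35, 0,0,-5,-0.03,-0.65,0,0.35, 0,0,-5,-0.03,-0.65,0,0.35,0,0,-5,-0.03,-0.65,0,0.35, 0,0,-5,-0.03,-0.65,0,0.35,0,0,-5,-0.03,-0.65,0,0.35, 0,0,-5,-0.03,-0.65,0,0.35, 0,0,0,0,0,0,0.35]' 
python3 - <<'E'
from h import *
c=cam("wrist"); p,d=env.capture("wrist"); cv2.imwrite("pics/w8.png",p[100:400,160:480,::-1])
s=env.get_state();P=np.array([.605,-.0216]);r=s['position'][:2]-P;print(np.hypot(*r),np.degrees(np.arctan2(r[1],r[0])),s['eef_rot'][2])
E
```

```text
t: 17.42
position: [0.6088, 0.0544, 0.1776]
eef_rot: [180.0, -0.0, 88.2]
ft_force: [1.2, 1.0, 0.2]
gripper_width: 0.0279
0.07601810979730378 87.16374914139666 88.1766179600963
```

View pics/w8.png

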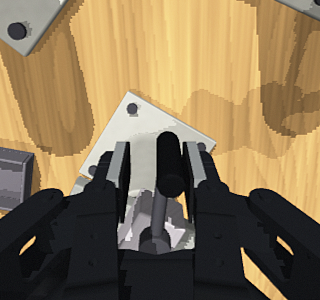

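```bash
(python3 -m creep '[0,0,-5,-0.03,-0.65,0,0.35, 0,0,-5,-0.03,-0.65,0,0.35, 0,0,-5,-0.03,-0.65,0,0.35]'; python3 -m creep '[0,0,-2,0,-0.26,0,0.35]';python3 -m creep '[0,0,-2,0,-0.26,0,0.35]';python3 -m creep '[0,0,-2,0,-0.26,0,0.35]') | grep -E "pos|force|rot"
```

```text
position: [0.5902, 0.0526, 0.1776]
eef_rot: [179.9, -0.0, 103.4]
ft_force: [2.7, 1.9, -1.1]
position: [0.5873, 0.052, 0.1777]
eef_rot: [179.9, -0.0, 105.3]
ft_force: [3.0, 2.2, -1.1]
position: [0.5847, 0.0513, 0.1776]
eef_rot: [179.9, -0.0, 107.3]
ft_force: [2.5, 2.9, 0.1]
position: [0.582, 0.0505, 0.1776]
eef_rot: [179.9, -0.0, 109.4]
ft_force: [2.7, 2.5, -0.3]
```

```bash
(python3 -m creep '[0,0,-1,0,-0.13,0,0.35]';python3 -m creep '[0,0,-1,0,-0.13,0,0.35]';python3 -m creep '[0,0,-1,0,-0.13,0,0.35]';python3 -m creep '[0,0,-1,0,-0.13,0,0.35]') | grep -E "pos|force|rot"
python3 - <<'E'
from h import *
c=cam("wrist"); p,d=env.capture("wrist"); cv2.imwrite("pics/w9.png",p[100:400,160:480,::-1])
s=env.get_state();P=np.array([.605,-.0216]);r=s['position'][:2]-P;print(np.hypot(*r),np.degrees(np.arctan2(r[1],r[0])),s['eef_rot'][2],s['ft_force'])
E
```

```text
position: [0.5805, 0.05, 0.1776]
eef_rot: [180.0, -0.0, 110.4]
ft_force: [2.4, 3.9, 0.7]
position: [0.5793, 0.0496, 0.1775]
eef_rot: [180.0, -0.0, 111.4]
ft_force: [2.9, 3.5, 0.4]
position: [0.5781, 0.0491, 0.1775]
eef_rot: [180.0, -0.0, 112.4]
ft_force: [3.1, 4.5, 0.7]
position: [0.5768, 0.0484, 0.1775]
eef_rot: [180.0, -0.0, 113.4]
ft_force: [2.1, 3.8, 1.4]
0.07544410108147075 112.06719852844984 113.39332614732808 [2.64217257 3.79702923 1.61658789]
```

```bash
(python3 -m creep '[0,0,0,0,-0.1,0,0.35]';python3 -m creep '[0,0,0,0,-0.1,0,0.35]') | grep -E "pos|force|rot"
```

```text
position: [0.5761, 0.048, 0.1774]
eef_rot: [179.9, 0.0, 113.3]
ft_force: [5.2, 4.2, 0.2]
position: [0.576, 0.048, 0.1775]
eef_rot: [179.8, 0.0, 113.3]
ft_force: [7.5, 6.1, -1.3]
```

View pics/w9.png

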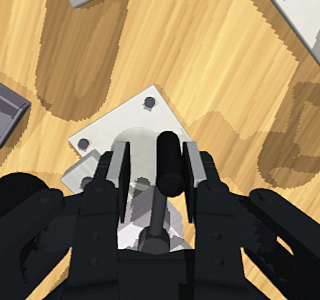

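```bash
(python3 -m creep '[0,0,0,0,-0.1,0,0.35]';python3 -m creep '[0,0,0,0,-0.1,0,0.35, 0,0,0,0,0,0,0.35]') | grep -E "pos|force|rot"
```

```text
position: [0.576, 0.0479, 0.1775]
eef_rot: [179.7, 0.0, 113.3]
ft_force: [10.1, 7.0, -2.5]
position: [0.5759, 0.0479, 0.1775]
eef_rot: [179.6, 0.0, 113.3]
ft_force: [10.9, 7.4, -3.8]
```

Hard stop: the position is fixed while the force climbs to about 13 N. I'll back off to centre and lift clear.

```bash
python3 -m creep '[0,0,0,0,0.4,0,0.35, 0,0,0,0,0.6,0,0.35, 0,0,0,0,0,0,0.35, 0,0,0,0,0,0,0.35]'
python3 - <<'E'
from h import *
c=cam("wrist"); p,d=env.capture("wrist"); cv2.imwrite("pics/w10.png",p[100:400,160:480,::-1])
E
```

```text
t: 19.9
position: [0.5817, 0.0503, 0.1768]
eef_rot: [-179.9, -0.0, 113.3]
ft_force: [-0.1, 0.6, -1.1]
gripper_width: 0.0278
```

View pics/w10.png

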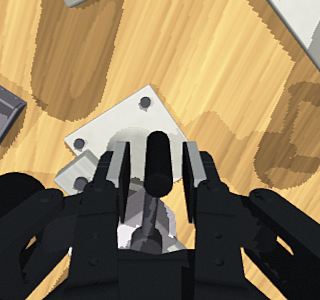

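The post stands free between the pads. I'll lift and retreat.

```bash
python3 -m creep '[0,0,0,0,0,-1,0.35, 0,0,0,0,0,-2,0.35, 0,0,0,0,0,-4,0.35, 0,0,0,0,0,-4,0.35, 0,0,0,0,0,-4,0.35, 0,0,0,5,0,0,0.35, 0,0,0,5,0,0,0.35, 0,0,0,5,0,0,0.35, 0,0,0,5,0,0,0.35, 0,0,0,0,0,0,0.35]'
python3 - <<'E'
from h import *
rays=[];rp=[]
u,v=np.meshgrid(range(640),range(400))
for n in ("scene","top"):
    c=cam(n); p,d=env.capture(n); W=world(n,d,c)
    uu,vv=proj(c,[.594,-.02,.18]).astype(int)
    cv2.imwrite(f"pics/{n}9.png",cv2.resize(p[vv-60:vv+60,uu-70:uu+70,::-1],None,fx=5,fy=5,interpolation=2))
    for xy,zl,zh,L in (((.594,-.043),.195,.24,rays),((.5816,.0496),.17,.215,rp)):
        m=(np.hypot(W[...,0]-xy[0],W[...,1]-xy[1])<.022)&(W[...,2]>zl)&(W[...,2]<zh)
        print(n,m.sum(),np.median(W[m],0).round(4),W[m][:,2].max().round(4)); L.append(ray(c,u[m].mean(),v[m].mean()))
print(tri(rays)[0],tri(rp)[0]); r=tri(rp)[0][:2]-[.605,-.0216]; print(np.hypot(*r),np.degrees(np.arctan2(r[1],r[0])))
E
```

```text
t: 21.2
position: [0.5016, 0.2372, 0.3284]
eef_rot: [179.9, -0.0, 113.6]
ft_force: [0.8, 0.5, 0.1]
gripper_width: 0.0279
scene 115 [ 0.601  -0.0404  0.2204] 0.2258
scene 69 [0.5887 0.0516 0.1934] 0.2058
top 101 [ 0.5926 -0.0411  0.2224] 0.2274
top 42 [0.5801 0.0503 0.2013] 0.2052
[ 0.59426607 -0.04259216  0.21005181] [0.58270828 0.05042614 0.18463322]
0.07539685423964916 107.19702995605277
```

View pics/top9.png

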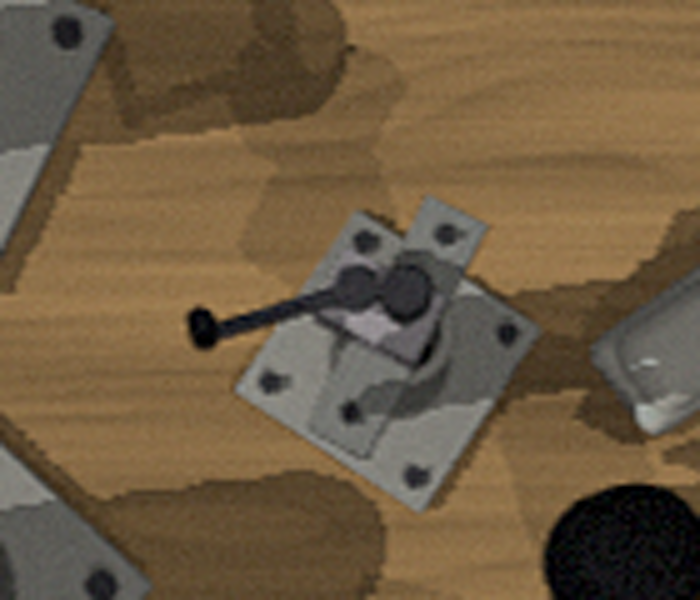

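View pics/scene9.png

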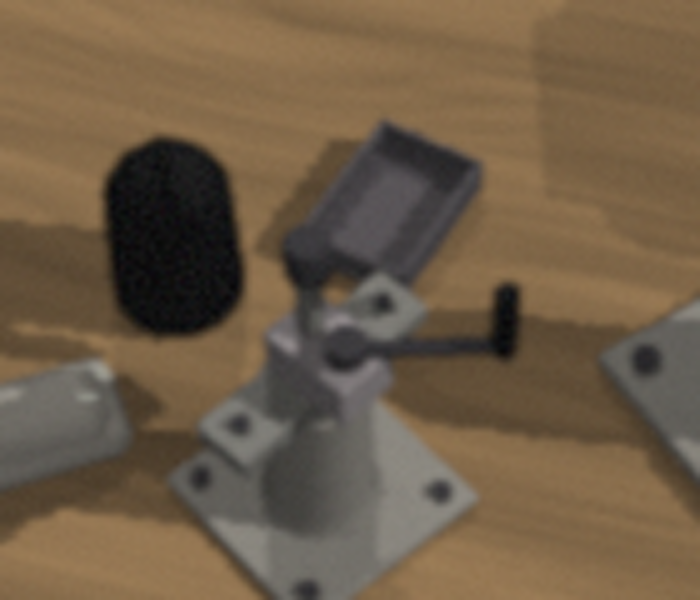

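The lever now heads 107° (108° expected at the stop), the knob height is unchanged, and the other things are in place. Handing in.

```bash
python3 -c "
from station import env
print(env.job_done())"
```

```text
the job is handed in; nothing more can be done
None
```

The probe is down on the bottom of the bore and locked there. I handed the job in about 21 s into the 64 s.

- **Probe:** I pushed the knob down with shut fingers. The force while moving was about 2–3 N of drag, then rose to 5.8 N over roughly the last 2.5 mm, which matches the foot's spring. I stopped there, with about 3 N on the bottom, at a bore depth of about 72 mm.
- **Clamp lever:** I swung it with the jaws loosely around its post. At the end the position stayed fixed while the force climbed to about 13 N, so it reached its stop.
- **Last checks:**
  - The lever heads 107.2° in the cameras, against 108.2° expected at the stop. That 1° is within the camera error.
  - The knob's centre is at 0.210 m, matching the fingertip height when pushing stopped, so it did not rise after release or during locking.
  - The robot is clear of everything.
  - The mouse, speaker and tray were not touched; I checked them by eye in the last pictures.
- **Not checked:** I did not measure the foot's contact directly after locking; it follows from the unchanged knob height.

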